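# Hook a dropped gel casting frame out from under the bench guard

### The arm

A 6-joint arm with a two-finger parallel gripper is mounted at the origin on the work surface. World frame = base frame: x ahead of the robot, y to its left, z up, the work surface at z = 0. Lengths are in m, angles in rad, forces in N, time in s.
With the tool pointing down it reaches from about 0.325 to 0.775 m from the base axis. Payload 5.5 kg.
Tool frame: the origin (TCP) lies between the finger pads; the fingertips stand 8 mm ahead of it and the grasp point (between the pads) lies 11 mm behind it (tcp_to_tips is the distance from the TCP to the fingertips, in m); z points along the fingers, y is the line along which they close (so a half turn about z gives the same grasp; the last joint's range is limited). The gripper opens to 88 mm and grips with 3 to 60 N. Pads are 20 mm wide; open, the fingers measure 115 mm over their backs; the gripper's body (75 mm by 178 mm) begins 61 mm behind the grasp point.
Start: joints at [-1.255, 0.091, 1.231, -0, 1.82, -0.057], TCP at [0.219, -0.559, 0.231] pointing down, gripper open.
Joint ranges: [-2.87, 2.87], [-0.86, 2.18], [0.17, 2.46], [-1.51, 4.65], [0.06, 2.69], [-2.65, 2.65]. Speed limits (rad/s): [2.57, 2.57, 3.01, 3.14, 3.14, 3.14].

### API

Orientations are given as a unit quaternion [w, x, y, z].
In Python, from bench import * gives the robot as it stands. Calls block until the motion is done:
- move_to(position, orientation): joint-space move of the TCP to a pose.
- move_l(position, speed=0.15, orientation=None): straight line of the TCP; orientation=None keeps the orientation; speed is the mean speed in m/s.
- movej(angles): joint-space move.
- gripper_open() and close(): open the fingers fully, or close them until they stop; the grip force is fixed at half the most.
- hold(seconds).
- inverse_kinematics(position, orientation): joint angles nearest the present ones, or None.
- state(): the state.
- get_image(name): name is "scene" or "top" or "wrist"; returns a dict with "frame" (384x512x3 uint8, blue, green, red), "depth" (384x512 float32, m along the optical axis (not along the pixel's ray), 0 where there is no reading), "camera_matrix" (3x3 intrinsics, pixels), "view" (4x4, takes a point from world to camera coordinates). Camera axes: x right, y up, looking along -z (the intrinsics and any distortion apply to the point x, -y, -z); pixel columns grow to the right and rows downward; lengths in m; the calibration is good to about 2 mm. A picture is of the moment at which its call begins.
A pose or a line that the arm cannot do raises IKError and nothing moves.
- job_done(): hands the job in; it is judged then, once.
The state is a dict: "time": time; "joint_pos": joint angles; "dq": joint speeds; "joint_torque": joint torques, N m; "ee_pos": TCP position; "ee_rot": TCP orientation; "ft_force": force on the tool from outside, world axes, zero at the start; "moment": the same for the moment, N m; "finger_gap": finger opening in m; "finger_force": force on a finger pad.
Only numpy, scipy, OpenCV 4.12 (cv2) and the standard library are available. Lean on these libraries where they do the work, as an engineer would, in place of code of your own. Each camera call takes 0.05 s, during which the arm holds its last target. There are 200 camera calls.

### The job

The white rectangular gel casting frame has dropped under the fixed guard. Take the hooked rod by its handle, lower the hook into the frame's window and draw the frame out of the guard's mouth until it is square and snug against the stop bar in front, keeping a firm but gentle pull on it there for a moment (about 10 N), then lift the hook clear, leave the frame lying there and lay the rod back on the bench away from it. The stop bar is clamped at a different place each time, so feel for it; move the frame only with the rod, do not strain the frame or the guard, and leave the other things on the bench where they are.

Things in the scene. Friction and masses are not known exactly. Their poses are not given: they have to be found in the camera images.
- guard: Fixed guard: clear cheeks and back, steel wires on top. Origin on the bench, middle of its open mouth; x points level into it, away from the robot, y left, z up. Inside 190 mm wide, 140 deep, 120 high. At the mouth a clear front panel hangs down to 78 mm above the bench. The floor is bare bench. Over 16 N between rod and guard (or its stop bar) strains it.
- frame: Dropped casting frame: white plastic rectangle lying flat, 50 mm along its x, 76 along y, 16 high, 0.08 to 0.17 kg, with a window right through, 30 mm along x by 52 along y. Origin: centre of its underside. Starts with x within 0.35 rad of the guard's x, 34 to 50 mm inside the mouth. Under 2 N slides it. Snug: pressed on the stop bar with over 5 N for 0.3 s. Over 16 N strains it.
- rod: Loose hooked rod, 0.12 kg, standing on its rear foot and hook tip. Origin at bench level under mid-handle; x towards the hook, z up. Handle: black bar 90 mm long (x -45 to 45), 24 wide, 26 to 50 mm above the bench; grip it from above across y. Foot 36 mm wide at x -45 to -35. Steel rod 8 mm thick runs at 38 mm height to x = 140, then bends straight down as the hook.
- rod_tip (a point): The lowest point of the rod's hook, 140 mm ahead of the rod's origin along its x, at bench level while the rod stands; axes as the rod's.
- spatula: A bystander: a spatula lying on the bench.
- jar: A bystander: small amber jar, 24 mm across and 28 mm high, standing at the rear under the guard.
- reagent: A bystander: white bottle, 60 mm across, 130 mm high.
- beaker: A bystander: glass beaker, 68 mm across, 90 mm high.
- tipbox: A bystander: blue tip box 85 x 120 x 60 mm.
- flask: A bystander: small glass jar 44 mm across, 75 mm high.
- block: A bystander: aluminium heating block 70 x 95 x 50 mm.
- bay (a point): Fixed point on the bench 72 mm in front of the mouth, on the guard's axes. Two rails, 12 mm wide, 10 high, run along x at y = +-94, out to 120 mm from the mouth. A dark steel stop bar lies across them: 14 mm high, 12 wide, 176 long, thumb screws at the ends to 26 mm. Its face towards the mouth is rigid and stands 55 to 90 mm in front of the mouth; where is not measured.
There are look-alikes about, which are no part of the job. Of the things that look like the rod, the smallest one is meant.

How it is judged:
On the way, in this order (a step that is already met when the one before it is completed fails the run):
1. the rod's hook is down in the window of the frame (x of rod_tip in the frame of frame between -0.016 and 0.016 m and y of rod_tip in the frame of frame between -0.027 and 0.027 m and z of rod_tip in the frame of frame below 0.009 m), for 0.1 s.
2. the rod pulls the frame snug and square against the stop bar in front of the guard's mouth, with 5 N or more for 0.3 s (contact force between frame and guard above 5 N and contact force between rod and frame above 4 N and x of frame in the frame of guard below -0.025 m and angle between the x axis of frame and the x axis of guard, either way round below 0.1 rad and angle between frame's own z axis and vertical below 0.06 rad), for 0.3 s.
At the end, for the whole second after the job is handed in: Frame flat on the bench and at rest between stop bar and guard mouth (origin 25 to 71 mm before the mouth), square to the guard within 0.12 rad; rod at rest on the bench, touching neither frame nor guard, its origin and hook tip over 80 mm from the frame's origin (x of frame in the frame of guard between -0.071 and -0.025 m and angle between the x axis of frame and the x axis of guard, either way round below 0.12 rad and angle between frame's own z axis and vertical below 0.06 rad and height (world z) of frame below 0.005 m and linear speed of frame below 0.01 m/s and linear speed of rod below 0.02 m/s and height (world z) of rod below 0.03 m and height (world z) of rod_tip below 0.05 m and contact force between rod and frame below 0.01 N and contact force between rod and guard below 0.01 N and horizontal distance between each of rod_tip, rod and frame above 0.08 m).
It fails at once if the rod pushes on the frame with more than 16 N (contact force between rod and frame above 16 N).
It fails at once if the rod pushes on the guard or its stop bar with more than 16 N (contact force between rod and guard above 16 N).
It fails at once if the gripper touches the frame (contact force between the fingers and frame above 0.5 N).
It fails at once if a bystander is moved by more than 30 mm (distance of any of spatula, jar, reagent, beaker, tipbox, flask, block from where it was at the start of the episode above 0.03 m).
It also fails if it takes over 54 s, if anything falls off the work surface, if the arm or the gripper's body presses on something with over 40 N, if the wrist force passes 120 N, or if a joint passes its speed limit or range.

## Working session

There is one attempt and no reset: what is moved stays moved. The work goes in short steps, each a Python script; the robot and the scene stay as the last script left them, time stands still between calls to the robot, and variables do not carry over. Pictures are saved under pics/ and viewed, at most 10 in all, crops included, and the job is handed in when it is done.

```bash
ls; mkdir -p pics; cat > h.py <<'E'
from bench import *
import numpy as np, cv2
def snap(n):
    d=get_image(n); np.savez('/tmp/%s.npz'%n,**{k:np.array(v) for k,v in d.items()}); return d
def world(d,u,v,z=None):
    K=np.array(d['camera_matrix']);V=np.array(d['view']);C=np.linalg.inv(V)
    r=np.array([(u-K[0,2])/K[0,0],-(v-K[1,2])/K[1,1],-1.])
    if z is None: return (C@np.r_[r*d['depth'][int(v),int(u)],1])[:3]
    o=C[:3,3]; w=C[:3,:3]@r; return o+w*(z-o[2])/w[2]
E
python3 - <<'E'
from h import *
a=snap('scene');b=snap('top')
cv2.imwrite('pics/s.png',cv2.resize(a['frame'],(800,600)));cv2.imwrite('pics/t.png',cv2.resize(b['frame'],(800,600)))
print(a['view'],b['view'],b['camera_matrix'],state())
E
```

```text
pics
[[-0.17076861  0.98527333 -0.00863362  0.09272901]
 [-0.73982172 -0.12242956  0.66156997  0.37699356]
 [ 0.65077024  0.11936272  0.74983374 -1.33553004]
 [ 0.          0.          0.          1.        ]] [[-0.0211074  -0.99961143  0.01820642 -0.00427537]
 [ 0.99592464 -0.01942545  0.08807254 -0.55769666]
 [-0.08768465  0.01999121  0.99594767 -1.28040508]
 [ 0.          0.          0.          1.        ]] [[447.36443755   0.         253.97332434]
 [  0.         447.36443755 196.53382834]
 [  0.           0.           1.        ]] {'time': 0.1, 'joint_pos': array([-1.25468569e+00,  9.18219717e-02,  1.23173967e+00,  5.59908946e-06,
        1.81976921e+00, -5.66860399e-02]), 'dq': array([-0.00028955,  0.00011108, -0.00366354,  0.00188449,  0.00129651,
       -0.00037636]), 'joint_torque': array([ 4.92953521e-03, -4.47859097e+01, -4.07567918e+01,  7.03029195e-02,
        2.85456434e-02, -1.09367759e-04]), 'ee_pos': array([ 0.21846831, -0.55856293,  0.22961149]), 'ee_rot': array([-8.62146992e-04,  9.82677571e-01,  1.85321438e-01, -1.09725702e-04]), 'ft_force': array([ 0.255773  ,  1.08619283, -0.2335947 ]), 'moment': array([-0.01228352,  0.00038169, -0.04711226]), 'finger_force': 0.0, 'finger_gap': 0.08778497668779353}
```

View pics/s.png

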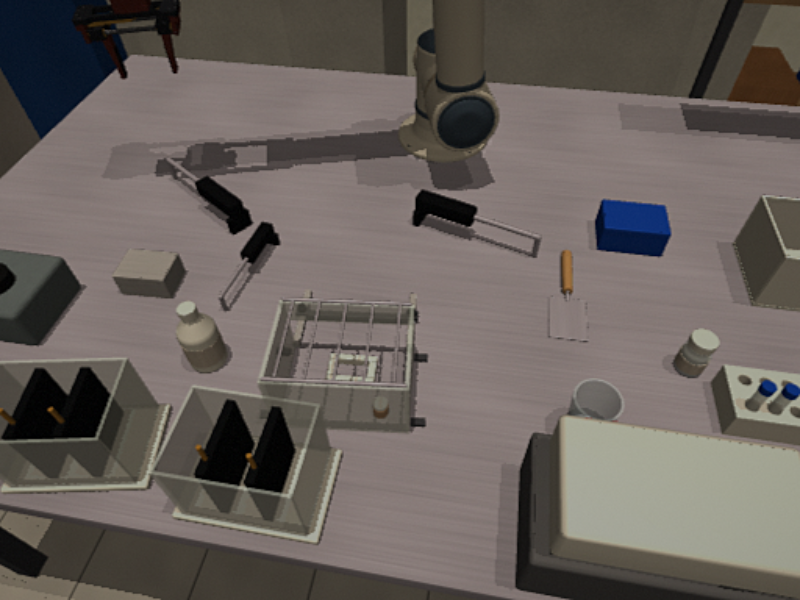

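View pics/t.png

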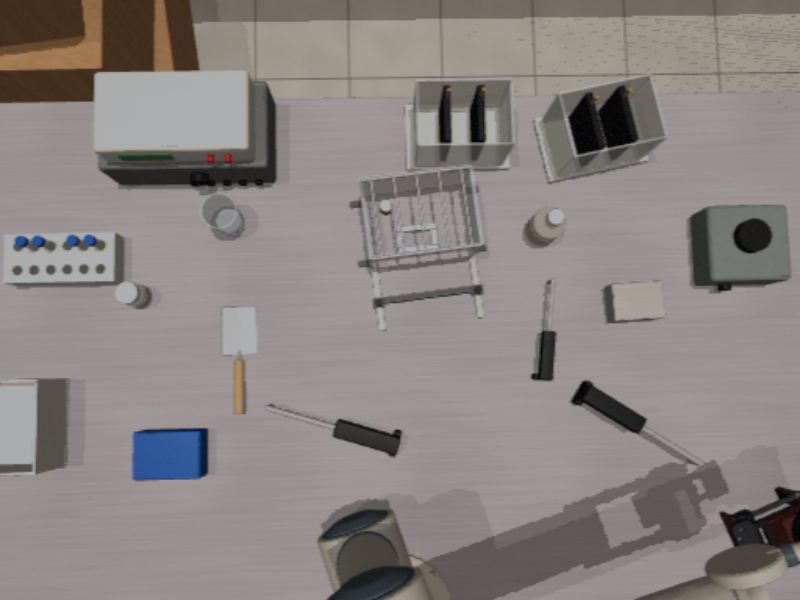

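The top view shows the guard at about (420,215), the stop bar at (428,297), and three rods. The one whose hook is at (551,283) and handle at (545,355) looks smallest. I'll enlarge that area.

```bash
python3 - <<'E'
from h import *
b=dict(np.load('/tmp/top.npz'))
cv2.imwrite('pics/c.png',cv2.resize(b['frame'][100:250,220:370],(600,600),interpolation=cv2.INTER_CUBIC))
f=lambda u,v,z:print(u,v,world(b,u/1.5625,v/1.5625,z).round(3))
# three rods: handle rear/front, tip
for p in [(543,377,.04),(548,333,.05),(551,283,.038),(397,442,.04),(336,428,.05),(267,407,.038),(580,393,.04),(641,424,.05),(704,464,.038)]: f(*p)
E
```

```text
543 377 [ 0.422 -0.281  0.04 ]
548 333 [ 0.502 -0.291  0.05 ]
551 283 [ 0.596 -0.303  0.038]
397 442 [ 0.31 -0.01  0.04]
336 428 [0.339 0.099 0.05 ]
267 407 [0.379 0.225 0.038]
580 393 [ 0.391 -0.348  0.04 ]
641 424 [ 0.334 -0.454  0.05 ]
704 464 [ 0.258 -0.57   0.038]
```

View pics/c.png

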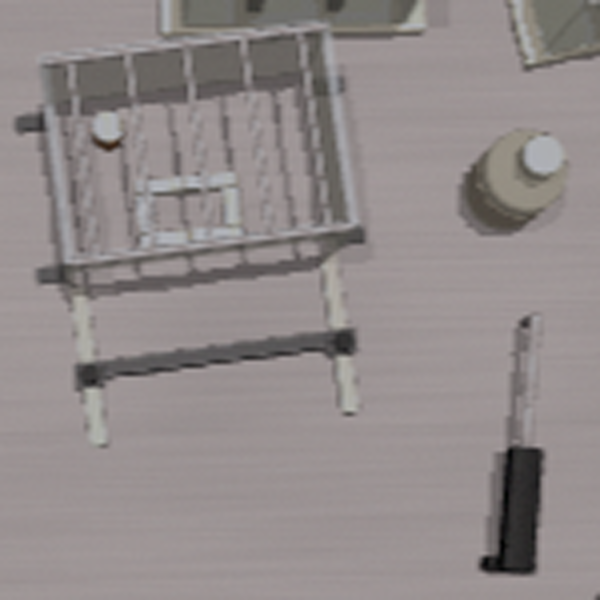

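```bash
python3 - <<'E'
from h import *
b=dict(np.load('/tmp/top.npz'))
f=lambda u,v,z:world(b,220+u/4,100+v/4,z)
P=lambda n,p:print(n,f(*p).round(4))
hf=f(526,449,.05);hr=f(518,572,.05);tp=f(532,318,.042)
print('handle',hf,hr,np.linalg.norm(hf-hr),'tip',tp,np.linalg.norm(tp-hr))
L=f(98,445,.01);R=f(350,412,.01);print('rails',L,R,np.linalg.norm(L-R))
y=(L-R)[:2];y/=np.linalg.norm(y);x=np.array([y[1],-y[0]]);print('gx',x,np.arctan2(x[1],x[0]))
L0=f(76,297,.01);R0=f(331,262,.01);d=(L0-L)[:2]+(R0-R)[:2];print('rail dir yaw',np.arctan2(d[1],d[0]))
o=(L+R)[:2]/2+.12*x;print('guard',o)
G=lambda p:(lambda q:np.array([q@x,q@y]))(p[:2]-o)
for n,p in dict(cornL=(40,62,.12),cornR=(326,26,.12),frL=(66,265,.12),frR=(355,228,.12),barL=(104,363,.014),barR=(332,334,.014),TL=(136,180,.016),TR=(240,172,.016),BR=(243,240,.016),BL=(138,248,.016),jar=(107,125,.028),bott=(516,185,.06)).items(): print(n,f(*p).round(4),G(f(*p)).round(4))
E
```

```text
handle [ 0.50465907 -0.29333212  0.05      ] [ 0.4172661  -0.28408246  0.05      ] 0.08788109880709971 tip [ 0.59994197 -0.30344491  0.042     ] 0.18387326776479015
rails [0.51589733 0.01287768 0.01      ] [ 0.53653842 -0.17353724  0.01      ] 0.18755419876382046
gx [0.99392561 0.11005401] 0.11027739112939841
rail dir yaw 0.11116603852050266
guard [ 0.64548895 -0.0671233 ]
cornL [0.7736 0.0474 0.12  ] [0.1399 0.0997]
cornR [ 0.7957 -0.15    0.12  ] [ 0.1402 -0.0989]
frL [0.6326 0.0321 0.12  ] [-0.0019  0.1   ]
frR [ 0.6545 -0.1655  0.12  ] [-0.0018 -0.0988]
barL [0.576  0.0073 0.014 ] [-0.0609  0.0816]
barR [ 0.5943 -0.1615  0.014 ] [-0.0613 -0.0881]
TL [ 0.7117 -0.0191  0.016 ] [0.0711 0.0405]
TR [ 0.7164 -0.0965  0.016 ] [ 0.0672 -0.037 ]
BR [ 0.6653 -0.0974  0.016 ] [ 0.0164 -0.0322]
BL [ 0.6607 -0.0195  0.016 ] [0.0204 0.0457]
jar [0.7507 0.0017 0.028 ] [0.1121 0.0568]
bott [ 0.6943 -0.2914  0.06  ] [ 0.0238 -0.2283]
```

The geometry agrees with the given sizes: rails 188 mm apart, guard depth 142 mm, handle 88 mm, tip-to-rear 184 mm. In the guard's axes the frame centre is at (0.044, 0.004) with yaw about -0.07, and the bar face is near -0.061. Next I grasp the rod.

```bash
cat >> h.py <<'E'
O=np.array([.6455,-.0671]);GY=.1105
GX=np.array([np.cos(GY),np.sin(GY)]);GYv=np.array([-GX[1],GX[0]])
q=lambda a:np.array([0,np.cos(a/2),np.sin(a/2),0])
def tcp(gx,gy,tz,L=.140,zc=.027):
    "TCP for rod tip at guard (gx,gy), height tz, rod yaw = guard yaw"
    p=O+GX*(gx-L)+GYv*gy; return np.r_[p,zc+tz]
E
python3 - <<'E'
from h import *
p=np.array([.461,-.2888]);a=-.106
for pos,o in [([*p,.027],q(a)),(tcp(-.035,.004,.06),q(GY)),(tcp(.045,.004,.002),q(GY)),(tcp(-.06,.004,.002),q(GY))]: print(inverse_kinematics(pos,o))
move_to([*p,.12],q(a)); move_l([*p,.027],.12); close(); hold(.2)
s=state();print(s['time'],s['finger_gap'],s['finger_force'],s['ee_pos'],s['ft_force'])
move_l([*p,.087],.12)
s=state();print(s['time'],s['finger_gap'],s['ft_force'],s['moment'])
move_to(tcp(-.035,.004,.06),q(GY))
move_l(tcp(-.035,.004,.026),.1)
s=state();print(s['time'],s['ee_pos'],s['ft_force'],s['moment'])
a=snap('top');w=snap('wrist');c=snap('scene')
cv2.imwrite('pics/t2.png',np.hstack([cv2.resize(a['frame'][100:250,220:320],(400,600),interpolation=cv2.INTER_CUBIC),cv2.resize(c['frame'][130:280,150:250],(400,600),interpolation=cv2.INTER_CUBIC)]))
E
```

```text
[-6.22193310e-01 -1.16975923e-03  1.68900787e+00 -4.44089210e-16
  1.45375455e+00  1.05460302e+00]
[-2.44342991e-01 -2.22473069e-01  1.78499089e+00 -4.44089210e-16
  1.57907483e+00  1.21595334e+00]
[-1.94116954e-01  2.81758521e-02  1.65571208e+00 -4.44089210e-16
  1.45770472e+00  1.26617937e+00]
[-2.63502378e-01 -2.55877590e-01  1.91780596e+00 -4.44089210e-16
  1.47966428e+00  1.19679395e+00]
3.6417 0.02385827637858845 29.957515597343445 [ 0.46099867 -0.28884144  0.02699245] [ 1.06193799 -0.80300594 -0.7015556 ]
4.2917 0.024269714426676674 [ 0.00557598  0.23375903 -1.28755483] [ 0.06377577  0.08830097 -0.03359485]
5.625 [ 0.47088639 -0.08297959  0.05260984] [ 0.81209387 -0.20447054 -1.05001673] [ 0.02807639 -0.00506026 -0.03994311]
```

View pics/t2.png

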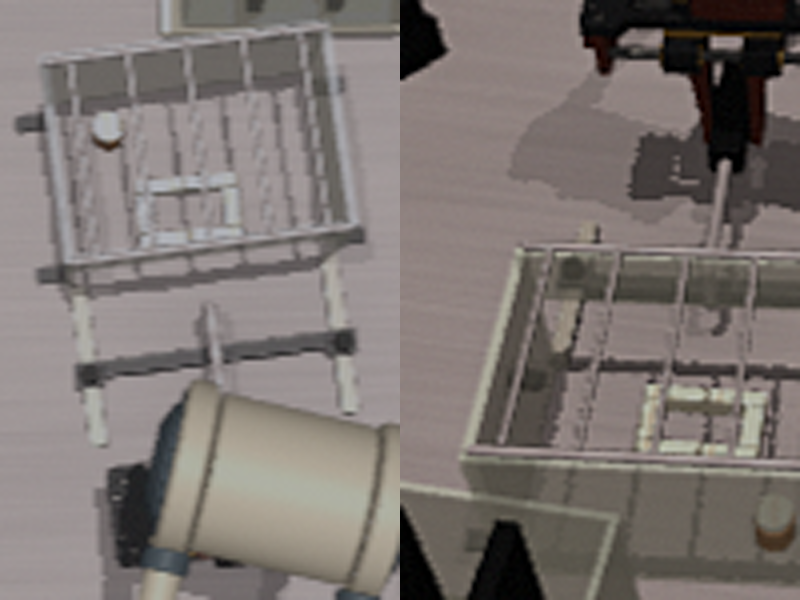

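The hook end is at about (208,304) in the left crop, in front of the mouth and held level. I'll check its position against the frame, then insert it.

```bash
python3 - <<'E'
from h import *
b=dict(np.load('/tmp/top.npz'))
e=world(b,220+208/4,100+304/4,.066)[:2]-O
e=np.array([e@GX,e@GYv]);print('rod end guard',e)
assert abs(e[0]+.031)<.008 and abs(e[1]-.004)<.008
dx=e[0]+.031; dy=e[1]-.004
print(dx,dy)
dx=np.clip(dx,-.004,.004);
np.save('/tmp/d.npy',[dx,dy])
X,Y=.043-dx,.004-dy
move_l(tcp(X,Y,.026),.08)
f0=state()['ft_force'];m0=state()['moment']
for z in (.018,.010,.005,.002):
    move_l(tcp(X,Y,z),.05); s=state();print(s['time'],z,s['ft_force']-f0,s['moment']-m0)
    if np.linalg.norm(s['ft_force']-f0)>6: print('contact');break
a=snap('top');c=snap('scene')
cv2.imwrite('pics/t3.png',np.hstack([cv2.resize(a['frame'][100:200,220:320],(400,400),interpolation=cv2.INTER_CUBIC),cv2.resize(c['frame'][180:280,150:250],(400,400),interpolation=cv2.INTER_CUBIC)]))
E
```

```text
rod end guard [-0.03395301  0.00370327]
-0.0029530143380846474 -0.00029672948409512545
7.2417 0.018 [ 0.25982527 -0.06546126  0.74019396] [-0.04075738  0.06060727 -0.11419239]
7.55 0.01 [0.92535631 0.01427718 0.34371836] [ 0.03837216  0.02874501 -0.11049789]
7.8 0.005 [ 1.1216217  -0.47733262 -0.79502257] [-0.00296132 -0.01183784 -0.05261945]
8.05 0.002 [ 0.05702169 -0.38979006  1.19799193] [ 0.04900698  0.08444277 -0.07391943]
```

View pics/t3.png

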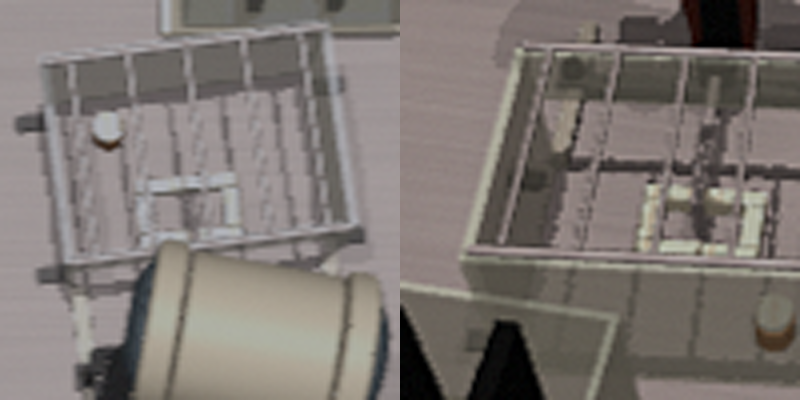

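The hook is down in the window, at about (190,205) left and (703,210) right. Next comes the pull, in small steps with force checks. I average the sensor readings because of about 1 N of noise.

```bash
cat >> h.py <<'E'
def force(n=5):
    r=[]
    for _ in range(n): r.append(state()['ft_force']); hold(.02)
    f=np.mean(r,0); return np.array([f[:2]@GX,f[:2]@GYv,f[2]])
E
python3 - <<'E'
from h import *
dx,dy=np.load('/tmp/d.npy'); Y=.004-dy; t=lambda x:tcp(x-dx,Y,.002)
f0=force();print('f0',f0,state()['time'])
x=.043
while x>-.036:
    x-=.008; move_l(t(x),.05); f=force(2)-f0
    print(round(x,4),f.round(1))
    if f[0]>5: break
while f[0]<6.5 and x>-.10:
    x-=.001; move_l(t(x),.02); f=force(3)-f0
    print(round(x,4),f.round(1))
np.save('/tmp/x.npy',[x,*f0]);print(state()['time'],state()['moment'],state()['ee_pos']-t(x))
E
```

```text
f0 [-0.0588738   0.20570674 -0.91999373] 8.2333
0.035 [-0.  -0.3  0.1]
0.027 [-0.4 -0.3 -0.7]
0.019 [ 0.2  0.1 -0.2]
0.011 [ 0.1 -1.1  0.2]
0.003 [-0.1 -0.7 -0.4]
-0.005 [ 0.5 -0.2 -0.2]
-0.013 [ 1.1 -0.4 -0.7]
-0.021 [-0.5 -0.2 -0.3]
-0.029 [ 0.2 -0.6 -0.3]
-0.037 [-0.4 -0.8  0.1]
-0.038 [ 0.2 -0.4 -0.4]
-0.039 [ 0.3 -0.5 -0.2]
-0.04 [-0.2 -0.6 -0.3]
-0.041 [ 0.3 -0.7  0. ]
-0.042 [ 0.1  0.1 -0.6]
-0.043 [-0.2 -0.2 -0.6]
-0.044 [ 0.1 -0.2 -0.5]
-0.045 [-0.1  0.5 -0.3]
-0.046 [0.1 0.1 0.1]
-0.047 [ 0.2 -0.1 -0.3]
-0.048 [ 0.3  0.2 -0.7]
-0.049 [ 5.5 -0.3 -2.2]
-0.05 [ 8.9 -1.1 -3.8]
15.55 [-0.01066992 -1.15381895 -0.09765272] [ 1.59897055e-03 -8.12882272e-05  3.32439289e-04]
```

```bash
python3 - <<'E'
from h import *
dx,dy=np.load('/tmp/d.npy'); Y=.004-dy; t=lambda x:tcp(x-dx,Y,.002)
v=np.load('/tmp/x.npy');x=v[0];f0=v[1:]
f=force(8)-f0;print(f)
for _ in range(4):
    if f[0]>=8.8: break
    x-=.0003; move_l(t(x),.02); f=force(4)-f0;print(x,f)
hold(.6); f=force(8)-f0; print(f,np.linalg.norm(f),state()['time'])
np.save('/tmp/x.npy',[x,*f0])
a=snap('top');c=snap('scene')
cv2.imwrite('pics/t4.png',np.hstack([cv2.resize(a['frame'][100:200,220:320],(400,400),interpolation=cv2.INTER_CUBIC),cv2.resize(c['frame'][150:250,150:250],(400,400),interpolation=cv2.INTER_CUBIC)]))
E
```

```text
[ 9.07194717 -1.19799305 -4.34102601]
[ 9.20136839 -0.99988268 -4.1451963 ] 10.141380478616867 16.4167
```

View pics/t4.png

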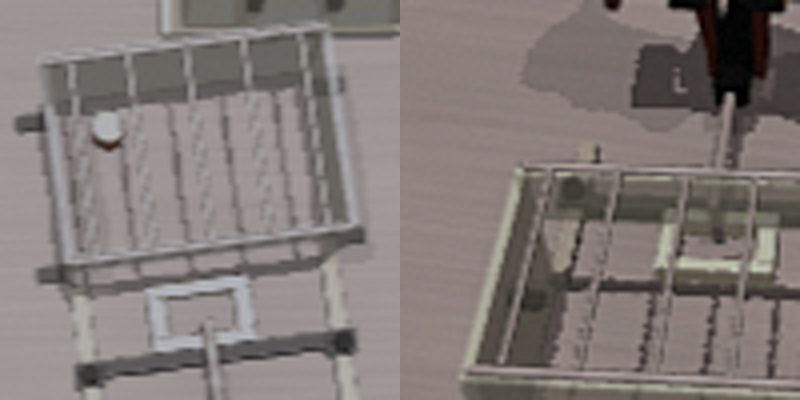

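The frame is out and looks square on the bar, at (200,312) left. The force is about 10 N with a downward reaction on the tool, so I'll check whether the frame is lying flat.

```bash
python3 - <<'E'
from h import *
b=dict(np.load('/tmp/top.npz'))
for n,p in dict(TL=(150,290),TR=(248,279),rearmid=(200,286),BL=(161,344),BR=(250,331),midL=(156,317),midR=(248,306),FL=(180,341),bench=(120,330),bench2=(200,310)).items():
    w=world(b,220+p[0]/4,100+p[1]/4); g=w[:2]-O
    print(n,np.r_[g@GX,g@GYv,w[2]].round(4))
E
```

```text
TL [-0.0121  0.0411  0.0183]
TR [-0.0105 -0.0338 -0.0026]
rearmid [-0.0139  0.0041  0.0179]
BL [-0.0519  0.0379  0.0094]
BR [-0.0519 -0.0277  0.0199]
midL [-0.0324  0.0393  0.0173]
midR [-0.0326 -0.0295  0.013 ]
FL [-0.052   0.024   0.0142]
bench [-0.0363  0.0664 -0.0015]
bench2 [-0.0299  0.0056  0.0049]
```

```bash
python3 - <<'E'
from h import *
b=dict(np.load('/tmp/top.npz'))
P=[]
for v in range(168,190):
  for u in range(254,288):
    if b['frame'][v,u].min()>165:
      w=world(b,u,v); g=w[:2]-O; P.append([g@GX,g@GYv,w[2]])
P=np.array(P);P=P[(P[:,2]>.008)&(P[:,2]<.026)]
A=np.c_[P[:,:2],np.ones(len(P))];c,r,_,_=np.linalg.lstsq(A,P[:,2],rcond=None)
print(len(P),P.min(0),P.max(0),'slopes',c,'sd',np.sqrt(r/len(P)), 'se',np.sqrt(r/len(P)*np.linalg.inv(A.T@A).diagonal()))
E
```

```text
166 [-0.05638813 -0.02946594  0.00942403] [-0.00830019  0.04254494  0.02127365] slopes [-0.0188783   0.00693653  0.01486327] sd [0.00237083] se [0.01063713 0.00729116 0.00037788]
```

The frame is flat (slope 0.02) and square, and was held at about 10 N for over a second. Next I ease off, lift clear and lay the rod back in its original spot.

```bash
python3 - <<'E'
from h import *
dx,dy=np.load('/tmp/d.npy'); Y=.004-dy; f0=np.load('/tmp/x.npy')[1:]
move_l(tcp(-.040-dx,Y,.002),.02);print(force()-f0)
move_l(tcp(-.040-dx,Y,.012),.03);print(force()-f0)
move_l(tcp(-.040-dx,Y,.075),.08)
a=snap('top')
p=np.array([.461,-.2888]);o=q(-.106)
move_to([*p,.10],o); move_l([*p,.034],.1)
z=.034
while z>.0245:
    z-=.001; move_l([*p,z],.02); f=force(2)-f0
    if f[2]>3: break
print('z',z,f,state()['time'])
gripper_open(); hold(.2); move_l([*p,.15],.12); hold(.3)
print(state()['time'])
b=snap('top');c=snap('scene')
cv2.imwrite('pics/t5.png',cv2.resize(b['frame'][100:250,220:370],(600,600),interpolation=cv2.INTER_CUBIC))
cv2.imwrite('pics/s5.png',cv2.resize(c['frame'][100:250,100:300],(800,600),interpolation=cv2.INTER_CUBIC))
E
```

```text
[-0.10540005 -0.25977454 -0.44881392]
[ 0.21165972 -0.19815441  0.21593289]
z 0.025999999999999995 [-1.46826318  1.519288    6.07614624] 22.725
25.4917
```

View pics/t5.png

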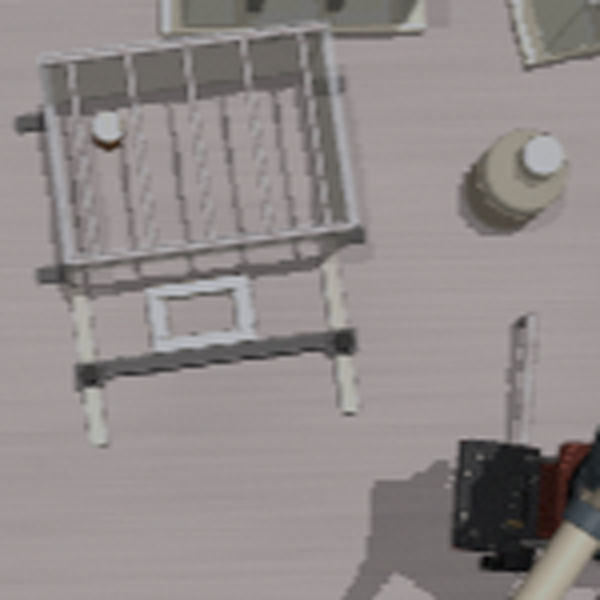

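View pics/s5.png

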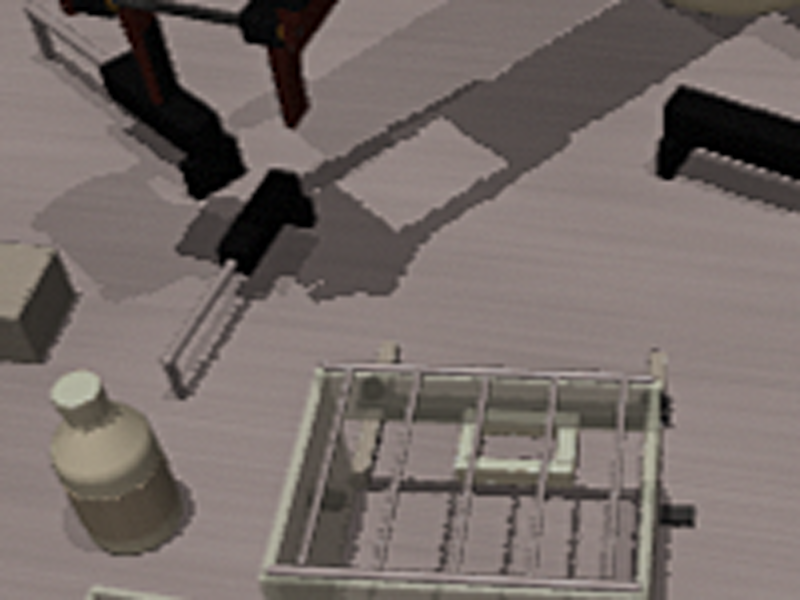

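The rod stands released in its original place, with its hook at (525,320). The frame lies square at the bar at (200,313), and the bystanders in view haven't moved.

```bash
python3 -c "
from h import *
print(job_done())"
```

```text
the job is handed in; nothing more can be done
None
```

I drew the frame out and held it square and snug against the stop bar at about 10 N for around a second, then lifted the hook clear, laid the rod back in its original place and handed the job in at about 26 s; the judge returned no verdict.

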